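Close and lock a two-part casting mould

TASK

Close and lock the two-part casting mould: swing the cam lever right out so that the cam's low side faces the slide, push the slide forward by its back plate until the loose mould half meets the fixed half, then swing the lever back in until the cam comes tight behind the slide's lug. It is all done by pushing with the fingertips or the outside of the fingers, nothing needs gripping: the loose half must stay standing on the slide, neither lifted nor tipped, and the bottle, cup and casting beside the frame are left alone.

Things in the scene. Friction and masses are not known exactly. Their poses are not given: they have to be found in the camera images.
- frame: Mould closing frame bolted to the bench, aluminium bed 315 x 235 x 15 mm. Origin on the bench top under the middle of the slideway; x = the slide's forward direction (away from the robot, to the fixed half), y left, z up. In this frame (mm): bed x -150 to 165, y -100 to 135; cam pivot at (0, 103); slide 130 wide (y -65 to 65), deck top z 52; fixed half and its platen x 75 to 140, top z 140.
- cam (a joint): Angle of cam and lever (rad, -0.25 to 1.75), stays where left (about 2.5 N at the grip). 0: lever points straight back (frame -x), cam nose at the slide (high point). Grows as the lever swings out, clockwise from above; 1.57: lever points left (+y), low side faces the slide; the nose is clear of the lug above 1.2. Slide home: locks tight behind the lug at about 0 to -0.1.
- cam_pivot (a point): Point on the cam's vertical pivot axis, left of the slide, 100 mm above the bench. Pear-shaped steel cam plate, z 40 to 52: base circle radius 20 mm, nose radius 12 mm reaching 36 mm from the pivot. At the start the nose stands ahead of the slide's lug and stops the slide within 25 mm; if the slide is pushed against it, the lever cannot swing out until the slide is moved back.
- lever_grip (a point): Point on the axis of the lever's upright black hand grip, 90 mm from the pivot axis, 100 mm above the bench. It is a vertical round post, diameter 22 mm, z 62 to 135, at the end of a flat lever 16 mm wide (top at z 62). With the lever in, 27 mm lie between the grip and the line of the slide's left edge, but behind the back plate nothing there is higher than z 82.
- slide (a joint): Travel of the follower slide along the frame's x (m). 0: fully open, as at the start; 0.065: the mould halves meet and stop it; swinging the lever in draws it home from up to 7 mm short. Moves with about 4 N plus light damping and stays where it is left.
- back_plate (a point): Middle of the rear (robot-side) face of the slide's upright aluminium back plate, 96 mm above the bench: push here along the frame's +x. The face is 130 mm wide, z 52 to 140; two ribs behind it at y -45 and 45 mm (8 thick, 26 deep, up to z 82). At slide 0 it lies at frame x -55 mm.
- lug (a point): Centre of the steel lug on the slide's left edge that the cam holds: 20 mm long (x), projecting 15 mm from the edge, z 38 to 58; moves with the slide. At slide 0 it lies at frame x -41 mm (behind the cam nose), at 0.065 at +24 (ahead of it).
- mould_half: Loose cream mould half, a block 50 (x) x 110 (y) x 80 (z) mm, about 0.5 kg, standing on the slide's deck right in front of the back plate between two low cheeks. Origin: centre of its underside, 52 mm above the bench; x points to the fixed half. It rides forward with the slide.
- mould_face (a point): Centre of the loose half's front (parting) face.
- fixed_face (a point): Centre of the fixed half's parting face, which looks back at the loose half; closed, it coincides with mould_face.
- release_bottle: Amber bottle with a white cap, 60 mm diameter, 125 mm high; origin at the centre of its underside. Bystander.
- mixing_cup: White plastic cup, 72 mm diameter at the rim, 95 mm high; origin at the centre of its underside. Bystander.
- casting: Cream cast dome, 72 mm diameter, 56 mm high; origin at the centre of its underside. Bystander.
Mind the look-alikes: they are no part of the job. Leave any blue or green look-alike of the mould_half alone.

How it is judged:
By the outcome, as a careful person would: the job done as asked, in the order asked, and still so for the second after the job is handed in, with the robot touching nothing.
It also fails if it takes over 67 s, if anything falls off the work surface, if the arm or the gripper's body presses on something with over 40 N, if the wrist force passes 120 N, or if a joint passes its speed limit or range.

ROBOT

A 6-joint arm with a two-finger parallel gripper is mounted at the origin on the work surface. World frame = base frame: x ahead of the robot, y to its left, z up, the work surface at z = 0. Lengths are in m, angles in rad, forces in N, time in s.
With the tool pointing down it reaches from about 0.4 to 0.825 m from the base axis. Payload 7 kg.
Tool frame: the origin (TCP) lies on the centre line of the jaws, within the pads' length; the fingertips stand 22 mm ahead of it and the grasp point (between the pads) lies 3 mm ahead of it (arm.tcp_to_tips is the distance from the TCP to the fingertips, in m); z points along the fingers, y is the line along which they close (so a half turn about z gives the same grasp; the last joint's range is limited). The gripper opens to 88 mm and grips with 3 to 60 N. Pads are 19 mm wide; open, the fingers measure 130 mm over their backs; the gripper's body (78 mm by 193 mm) begins 47 mm behind the grasp point.
Start: joints at [1.45, 0.359, 0.012, 0, -1.224, -0.288], TCP at [0.268, 0.619, 0.249] pointing down, gripper open.
Joint ranges: [-3.07, 3.07], [-1.43, 2.12], [-1.02, 1.25], [-3.03, 1.67], [-3.05, -0], [-3.03, 3.03]. Speed limits (rad/s): [2.39, 2.39, 3.01, 3.14, 3.14, 3.14].

INTERFACE

Orientations are given as [roll, pitch, yaw] about the fixed x, y, z axes, in that order (R = Rz(yaw) Ry(pitch) Rx(roll)).
In Python, from station import arm gives the robot as it stands.
- The arm moves only by the tool jog_arm, never from a script. Its argument "targets" is a list of rows, each an object of numbers: "dx", "dy", "dz": the shift along the tool's x, y, z in mm; "rx", "ry", "rz": the turn, a rotation vector about the tool's x, y, z in rad; "gripper": the closure, from 0 (fully open) to 1 (shut). In form: [{"dx": .., "dy": .., "dz": .., "rx": .., "ry": .., "rz": .., "gripper": ..}, ...]. A call has exactly 8 rows; each row is the pose to reach, as a shift and turn from the pose commanded when the call began, along the tool's axes at that moment; what a row does not reach only later rows make up. A row lasts 1/12 s, in which the tool goes at most 41.7 mm and 7.16 degrees, less where a joint would pass 70% of its speed; a pose out of reach is approached as far as the arm can. A call with a gripper value outside its range is refused whole. The fingers move at their own pace and stop on an object; "force" is the grip in N (left out, the last holds). Time passes only in rows, so rows that repeat a pose let the fingers close, or fill a call up. It gives the time, the measured TCP pose, the force, the opening and the grip force at its end, in the units of the state.
- arm.get_state(): the state, without advancing time (a new reading comes with each control period).
- arm.grab_frame(name): name is "scene" or "top"; returns a dict with "frame" (420x560x3 uint8, red, green, blue), "z_map" (420x560 float32, m along the optical axis (not along the pixel's ray), 0 where there is no reading), "fx", "fy", "cx", "cy" (pixels), "distortion" ([k1, k2, p1, p2, k3] as OpenCV has them; the pictures are not rectified), "view" (4x4, takes a point from world to camera coordinates). Camera axes: x right, y down, z forward; pixel columns grow to the right and rows downward; lengths in m; the calibration is good to about 2 mm. A picture is of the moment at which its call begins.
- arm.job_done(): hands the job in; it is judged then, once.
The state is a dict: "t": time; "q": joint angles; "qd": joint speeds; "joint_efforts": joint torques, N m; "eef_pos": TCP position; "ee_rot": TCP orientation; "force": force on the tool from outside, world axes, zero at the start; "moment": the same for the moment, N m; "width": finger opening in m; "gripper_force": force on a finger pad.
Only numpy, scipy, OpenCV 4.12 (cv2) and the standard library are available. Lean on these libraries where they do the work, as an engineer would, in place of code of your own. Each camera call takes 0.05 s, during which the arm holds its last target. There are 200 camera calls.

## Working session

There is one attempt and no reset: what is moved stays moved. The work goes in short steps, Python scripts to look and compute and a tool call to move; the robot and the scene stay as the last step left them, time stands still between calls to the robot, and variables do not carry over. Pictures are saved under pics/ and viewed, at most 10 in all, crops included, and the job is handed in when it is done.

Besides the shell and the picture viewer there is one more tool, called as name(argument=value, ...) on one line, values as JSON. jog_arm: Moves the arm, as the interface text tells. Its arguments: {"type":"object","properties":{"targets":{"type":"array","items":{"type":"object","properties":{"dx":{"type":"number"},"dy":{"type":"number"},"dz":{"type":"number"},"rx":{"type":"number"},"ry":{"type":"number"},"rz":{"type":"number"},"gripper":{"type":"number"}}}},"force":{"type":"number"}},"required":["targets"]}

```bash
mkdir -p pics; ls; python3 - <<'E'
from station import arm
import cv2,numpy as np
for n in("scene","top"):
    f=arm.grab_frame(n); cv2.imwrite(f"pics/{n}0.png",f["frame"][:,:,::-1]); np.savez(f"pics/{n}0.npz",**f)
    print(n,f["fx"],f["cx"],f["cy"],f["distortion"],np.round(f["view"],3).tolist())
s=arm.get_state();print(s)
print(arm.tcp_to_tips)
E
```

```text
pics
scene 428.9068478262571 272.2282969750679 210.329212249175 [0.03556121 0.         0.         0.         0.        ] [[0.008, 1.0, 0.007, 0.052], [0.835, -0.002, -0.55, -0.46], [-0.55, 0.01, -0.835, 1.156], [0.0, 0.0, 0.0, 1.0]]
top 403.89964032353487 283.2049294650441 209.03446163651267 [-0.12061876  0.          0.          0.          0.        ] [[-0.02, -1.0, 0.003, -0.06], [-0.98, 0.019, -0.199, 0.594], [0.199, -0.007, -0.98, 0.815], [0.0, 0.0, 0.0, 1.0]]
{'t': 0.1, 'q': array([ 1.45006693e+00,  3.59315866e-01,  1.11775893e-02, -2.89208462e-04,
       -1.22410403e+00, -2.88099204e-01]), 'qd': array([ 0.00163757, -0.00099608,  0.00069286,  0.00170993, -0.00021094,
        0.00139134]), 'joint_efforts': array([-1.47123268e-03, -5.84162378e+01,  2.93751365e+01,  7.01546699e+00,
        1.02157283e-02, -4.41871282e-05]), 'eef_pos': array([0.26820568, 0.61900155, 0.24773125]), 'ee_rot': array([ 3.14012901e+00, -1.50195543e-04, -4.08926961e-01]), 'force': array([0.00182281, 0.63673689, 0.75842622]), 'moment': array([ 0.0246145 , -0.00275186, -0.02409456]), 'gripper_force': 0.0, 'width': 0.08735534986198462}
0.022
```

View pics/scene0.png

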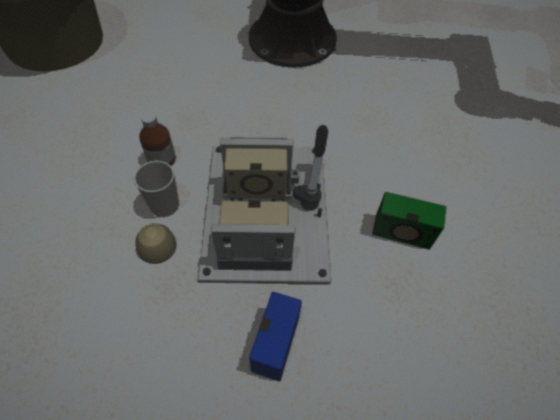

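View pics/top0.png

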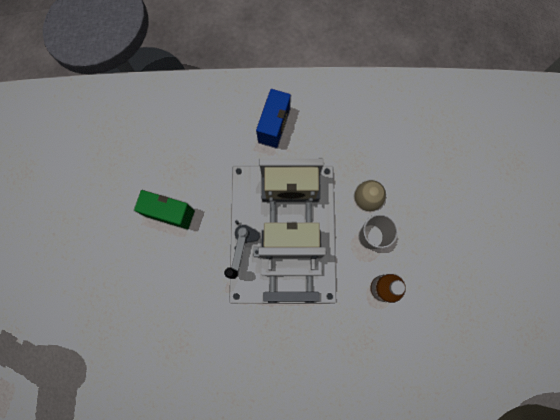

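The pictures show the frame nearly square to the world. In top, the bed spans about (231,166) to (337,302), the lever grip is at (231,273), the pivot at (242,231) and the loose half at (291,236) with the back plate at (290,253). The bystanders are on the right, at (370,195), (380,233) and (389,288).

Possible mistakes for the mould half: the cream block on the slide, top (291,236), is the one I want. The cream fixed half is at (291,180), the blue look-alike at (273,118) and the green one at (165,208). For the grip, the black post at (231,273) is the choice over the bed bolts at (236,296) and (239,171).

```bash
cat > h.py <<'E'
import numpy as np,cv2
def cloud(f):
    K=np.array([[f["fx"],0,f["cx"]],[0,f["fy"],f["cy"]],[0,0,1.]])
    v,u=np.mgrid[:420,:560]; p=np.stack([u.ravel(),v.ravel()],1).astype(float)
    r=cv2.undistortPoints(p[:,None],K,f["distortion"])[:,0]
    z=f["z_map"].ravel(); c=np.c_[r*z[:,None],z]
    V=f["view"]; w=(c-V[:3,3])@V[:3,:3]
    w[z<=0]=np.nan
    return w.reshape(420,560,3)
E
python3 - <<'E'
import numpy as np,cv2
from h import *
f=dict(np.load("pics/top0.npz")); W=cloud(f)
print("bench z",np.nanmedian(W[320:360,200:350,2]))
m=(W[...,2]>0.009)
m[:150]=0;m[310:]=0;m[:,:222]=0;m[:,345:]=0
ed=m.astype(np.uint8)
n,l,st,_=cv2.connectedComponentsWithStats(ed); k=1+np.argmax(st[1:,4]); print(st[k])
P=W[(l==k)&(W[...,2]<0.024)]
r=cv2.minAreaRect((P[:,:2]*1000).astype(np.float32)); print("bed",r,np.round(cv2.boxPoints(r),1).tolist(),np.median(P[:,2]))
for name,(u,v) in dict(grip=(231,273),pivot=(242,231),bp=(290,253),half=(291,242),fix=(291,190),bolts=(236,296),rear=(290,297)).items():
    print(name,np.round(W[v,u],4))
# grip top cluster
R=W[260:285,220:242]; q=R[(R[...,2]>.10)]; print("grip",q.min(0),q.max(0),len(q))
R=W[215:265,250:335]; q=R[(R[...,2]>.136)&(R[...,2]<.15)]; print("bp",q.min(0),q.max(0),len(q))
R=W[150:205,250:335]; q=R[(R[...,2]>.136)&(R[...,2]<.15)]; print("fixplaten",q.min(0),q.max(0),len(q))
f=dict(np.load("pics/scene0.npz")); W=cloud(f)
R=W[120:190,305:335]; q=R[(R[...,2]>.07)]; print("grip scene",q.min(0),q.max(0),len(q))
t=q[q[:,2]>.128]; print(t.mean(0),t.min(0),t.max(0))
R=W[130:290,195:335]; q=R[(R[...,2]>.01)&(R[...,2]<.02)]; r=cv2.minAreaRect((q[:,:2]*1000).astype(np.float32));print("bed scene",r,np.round(cv2.boxPoints(r),1).tolist())
g=dict(np.load("pics/top0.npz"))["frame"][150:315,215:345,::-1]; cv2.imwrite("pics/crop.png",cv2.resize(g,None,fx=3.5,fy=3.5,interpolation=3))
E
```

```text
bench z 0.0007621792406124594
[  224   159   112   145 14743]
bed ((548.252685546875, -69.8073959350586), (236.15736389160156, 313.8760681152344), 88.81965637207031) [[388.8999938964844, -184.60000610351562], [702.7000122070312, -191.10000610351562], [707.5999755859375, 45.0], [393.79998779296875, 51.5]] 0.01561410132756986
grip [0.454  0.0315 0.1358]
pivot [0.5441 0.0161 0.0754]
bp [ 0.4898 -0.0825  0.142 ]
half [ 0.5121 -0.0851  0.1321]
fix [ 0.6167 -0.0876  0.1322]
bolts [0.4089 0.0351 0.0191]
rear [ 0.4051 -0.0825  0.0445]
grip [0.44533223 0.02502956 0.10044464] [0.46594811 0.04592009 0.13940993] 116
bp [ 0.4866113  -0.15050511  0.13602976] [ 0.54322065 -0.02286142  0.14455749] 540
fixplaten [ 0.62381497 -0.15362222  0.13604704] [ 0.68084188 -0.02622641  0.14523008] 476
grip scene [0.44888321 0.00977302 0.07002458] [0.55082828 0.04710381 0.13679316] 364
[0.45984892 0.03580665 0.13327204] [0.44888321 0.02662694 0.12814541] [0.46699243 0.0450403  0.13679316]
bed scene ((551.1133422851562, -68.37738800048828), (235.00953674316406, 315.8467102050781), 89.00569915771484) [[391.20001220703125, -183.10000610351562], [707.0, -188.60000610351562], [711.0999755859375, 46.400001525878906], [395.29998779296875, 51.900001525878906]]
```

View pics/crop.png

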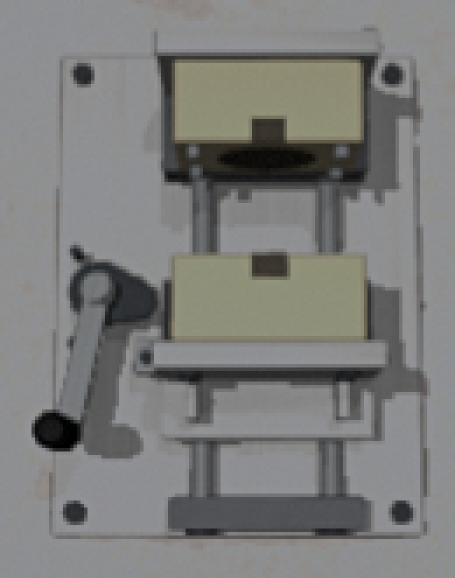

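The top crop confirms the choices. The cream half stands on the slide with the lug at crop (146,357), and the black grip is at crop (57,431), with the cam nose at crop (150,305) ahead of the lug. The frame origin is about (0.542, -0.0865) with yaw -0.019. The lever is about 89 mm long as measured and the cam angle is about 0.20, both consistent with the given sizes. I'll start moving now, with the gripper shut, to behind the inside of the grip.

jog_arm(targets=[{"dx": 393, "dy": 489, "rz": 1.947, "gripper": 1}, {"dx": 393, "dy": 489, "rz": 1.947, "gripper": 1}, {"dx": 393, "dy": 489, "rz": 1.947, "gripper": 1}, {"dx": 393, "dy": 489, "rz": 1.947, "gripper": 1}, {"dx": 393, "dy": 489, "rz": 1.947, "gripper": 1}, {"dx": 393, "dy": 489, "rz": 1.947, "gripper": 1}, {"dx": 393, "dy": 489, "rz": 1.947, "gripper": 1}, {"dx": 393, "dy": 489, "rz": 1.947, "gripper": 1}])

```text
invalid input at $.targets[0]: expected keys dx, dy, dz, rx, ry, rz, gripper
```

```bash
cat > to.py <<'E'
import sys,numpy as np
from scipy.spatial.transform import Rotation as R
from station import arm
s=arm.get_state(); p=s["eef_pos"];M=R.from_euler("xyz",s["ee_rot"])
print("t",round(s["t"],2),"pos",np.round(p,4),"rot",np.round(s["ee_rot"],3),"F",np.round(s["force"],1),"w",round(s["width"],3),"q",np.round(s["q"],2))
F=lambda x,y:(np.array([541.7,-86.5])+np.array([[1,.019],[-.019,1]])@[x,y])
# args: groups x,y,z(mm world TCP),yaw
for a in sys.argv[1:]:
    v=list(map(float,a.split(",")))
    d=M.inv().apply(np.array(v[:3])-p*1000); r=(M.inv()*R.from_euler("xyz",[np.pi,0,v[3]])).as_rotvec()
    print(a,"-> d",np.round(d,1),"r",np.round(r,3))
E
python3 to.py 434,14,248,-2.356
```

```text
t 0.1 pos [0.2682 0.619  0.2477] rot [ 3.14  -0.    -0.409] F [0.  0.6 0.8] w 0.087 q [ 1.45  0.36  0.01 -0.   -1.22 -0.29]
434,14,248,-2.356 -> d [392.7 489.2   0.5] r [ 1.000e-03 -2.000e-03  1.947e+00]
```

jog_arm(targets=[{"dx": 393, "dy": 489, "dz": 0, "rx": 0, "ry": 0, "rz": 1.947, "gripper": 1}, {"dx": 393, "dy": 489, "dz": 0, "rx": 0, "ry": 0, "rz": 1.947, "gripper": 1}, {"dx": 393, "dy": 489, "dz": 0, "rx": 0, "ry": 0, "rz": 1.947, "gripper": 1}, {"dx": 393, "dy": 489, "dz": 0, "rx": 0, "ry": 0, "rz": 1.947, "gripper": 1}, {"dx": 393, "dy": 489, "dz": 0, "rx": 0, "ry": 0, "rz": 1.947, "gripper": 1}, {"dx": 393, "dy": 489, "dz": 0, "rx": 0, "ry": 0, "rz": 1.947, "gripper": 1}, {"dx": 393, "dy": 489, "dz": 0, "rx": 0, "ry": 0, "rz": 1.947, "gripper": 1}, {"dx": 393, "dy": 489, "dz": 0, "rx": 0, "ry": 0, "rz": 1.947, "gripper": 1}])

```text
t: 0.77
eef_pos: [0.3565, 0.2958, 0.2484]
ee_rot: [3.141, -0.0, -1.415]
force: [1.4, 0.7, 0.8]
width: 0.04
gripper_force: 0.0
```

```bash
python3 to.py 434,14,248,-2.356
```

```text
t 0.77 pos [0.3565 0.2958 0.2484] rot [ 3.141 -0.    -1.415] F [1.4 0.7 0.8] w 0.04 q [ 1.12  0.   -0.43 -0.   -1.13 -0.96]
434,14,248,-2.356 -> d [290.4 -32.7   0.4] r [ 0.    -0.     0.941]
```

jog_arm(targets=[{"dx": 280, "dy": -33, "dz": 0, "rx": 0, "ry": 0, "rz": 0.9, "gripper": 1}, {"dx": 280, "dy": -33, "dz": 0, "rx": 0, "ry": 0, "rz": 0.9, "gripper": 1}, {"dx": 280, "dy": -33, "dz": 0, "rx": 0, "ry": 0, "rz": 0.9, "gripper": 1}, {"dx": 280, "dy": -33, "dz": 0, "rx": 0, "ry": 0, "rz": 0.9, "gripper": 1}, {"dx": 280, "dy": -33, "dz": 0, "rx": 0, "ry": 0, "rz": 0.9, "gripper": 1}, {"dx": 280, "dy": -33, "dz": 0, "rx": 0, "ry": 0, "rz": 0.9, "gripper": 1}, {"dx": 280, "dy": -33, "dz": 0, "rx": 0, "ry": 0, "rz": 0.9, "gripper": 1}, {"dx": 280, "dy": -33, "dz": 0, "rx": 0, "ry": 0, "rz": 0.9, "gripper": 1}])

```text
t: 1.43
eef_pos: [0.4345, 0.0226, 0.2483]
ee_rot: [3.142, -0.001, -2.321]
force: [0.2, -0.7, 0.5]
width: 0.0001
gripper_force: 0.0
```

```bash
python3 to.py 434,14,180,-2.356
```

```text
t 1.43 pos [0.4345 0.0226 0.2483] rot [ 3.142e+00 -1.000e-03 -2.321e+00] F [ 0.2 -0.7  0.5] w 0.0 q [ 0.51 -0.05 -0.48  0.   -1.14 -1.26]
434,14,180,-2.356 -> d [ 6.5 -5.4 68.3] r [-0.    -0.001  0.035]
```

jog_arm(targets=[{"dx": 8, "dy": -5, "dz": 35, "rx": 0, "ry": 0, "rz": 0.035, "gripper": 1}, {"dx": 8, "dy": -5, "dz": 65, "rx": 0, "ry": 0, "rz": 0.035, "gripper": 1}, {"dx": 8, "dy": -5, "dz": 95, "rx": 0, "ry": 0, "rz": 0.035, "gripper": 1}, {"dx": 8, "dy": -5, "dz": 120, "rx": 0, "ry": 0, "rz": 0.035, "gripper": 1}, {"dx": 8, "dy": -5, "dz": 136, "rx": 0, "ry": 0, "rz": 0.035, "gripper": 1}, {"dx": 8, "dy": -5, "dz": 136, "rx": 0, "ry": 0, "rz": 0.035, "gripper": 1}, {"dx": 8, "dy": -5, "dz": 136, "rx": 0, "ry": 0, "rz": 0.035, "gripper": 1}, {"dx": 8, "dy": -5, "dz": 136, "rx": 0, "ry": 0, "rz": 0.035, "gripper": 1}])

```text
t: 2.1
eef_pos: [0.4333, 0.018, 0.1135]
ee_rot: [-3.141, 0.001, -2.343]
force: [1.1, 0.5, 0.7]
width: 0.0006
gripper_force: 0.0
```

```bash
cat >> to.py <<'E'
E
python3 - <<'E'
from station import arm
import cv2
f=arm.grab_frame("scene");cv2.imwrite("pics/s1.png",cv2.resize(f["frame"][90:290,180:350,::-1],None,fx=3,fy=3))
E
python3 to.py
```

```text
t 2.15 pos [0.4336 0.0181 0.1138] rot [-3.141e+00  2.000e-03 -2.343e+00] F [0.5 0.1 0.4] w 0.0 q [ 0.5   0.1  -0.68  0.   -0.78 -1.27]
```

View pics/s1.png

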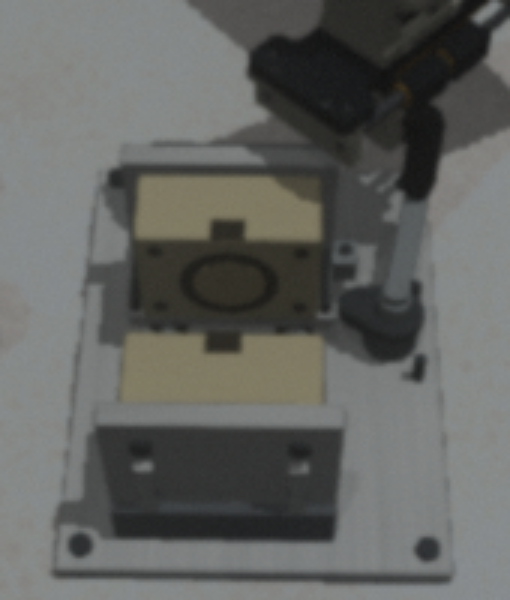

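The fingers stand just behind and inside the grip, with the black post at crop (425,130) and the nose and lug unobstructed. Next I swing the lever out along its arc.

jog_arm(targets=[{"dx": -8, "dy": 0, "dz": 0, "rx": 0, "ry": 0, "rz": 0, "gripper": 1}, {"dx": -16, "dy": 4, "dz": 0, "rx": 0, "ry": 0, "rz": 0, "gripper": 1}, {"dx": -24, "dy": 8, "dz": 0, "rx": 0, "ry": 0, "rz": 0, "gripper": 1}, {"dx": -33, "dy": 11, "dz": 0, "rx": 0, "ry": 0, "rz": 0, "gripper": 1}, {"dx": -41, "dy": 13, "dz": 0, "rx": 0, "ry": 0, "rz": 0, "gripper": 1}, {"dx": -50, "dy": 14, "dz": 0, "rx": 0, "ry": 0, "rz": 0, "gripper": 1}, {"dx": -59, "dy": 14, "dz": 0, "rx": 0, "ry": 0, "rz": 0, "gripper": 1}, {"dx": -59, "dy": 14, "dz": 0, "rx": 0, "ry": 0, "rz": 0, "gripper": 1}])

```text
t: 2.82
eef_pos: [0.4657, 0.0712, 0.113]
ee_rot: [-3.141, 0.002, -2.343]
force: [1.1, 0.6, -0.5]
width: 0.0006
gripper_force: 0.0
```

```bash
cat > look.py <<'E'
import sys,numpy as np
from station import arm
from h import *
f=arm.grab_frame("scene"); W=cloud(f); b=f["frame"].astype(int)
np.savez("pics/last.npz",**f)
x,y,z=W[...,0],W[...,1],W[...,2]
# black grip: dark pixels, near 90 mm from pivot, heights of the grip
d=np.hypot(x-.5436,y-.0165)
m=(z>.066)&(z<.138)&(abs(d-.088)<.022)&(b.max(2)<60)&(y>-.01)
q=W[m]; print("grip n",m.sum(), np.round(np.median(q,0),4) if m.sum() else "", "a", [round(float(v),2) for v in np.percentile(np.arctan2(q[:,1]-.0165,-(q[:,0]-.5436))-.019,[10,50,90])] if m.sum() else "")
# lever bar (grey, z~0.062)
m=(abs(z-.062)<.006)&(d<.075)&(d>.03)&(b.max(2)>60)&(y>-.0)
q=W[m]
if m.sum()>5: print("bar n",m.sum(),"a",round(float(np.median(np.arctan2(q[:,1]-.0165,-(q[:,0]-.5436)))-.019),3))
# cream mould top
m=(abs(z-.132)<.005)&(b[...,0]-b[...,2]>25)&(x<.63)&(x>.45)&(y<0)&(y>-.16)
q=W[m]; print("half top n",m.sum(),"x",np.round(np.percentile(q[:,0],[2,50,98]),4),"y",np.round(np.percentile(q[:,1],[2,98]),4),"z",np.round(np.median(q[:,2]),4))
E
python3 to.py; python3 look.py
```

```text
t 2.82 pos [0.4657 0.0712 0.113 ] rot [-3.141e+00  2.000e-03 -2.343e+00] F [ 1.1  0.6 -0.5] w 0.001 q [ 0.57  0.16 -0.61  0.   -0.8  -1.34]
grip n 342 [0.4929 0.0796 0.1073] a [0.71, 0.88, 0.95]
bar n 170 a 0.882
half top n 1290 x [0.508  0.5329 0.6291] y [-0.1364 -0.0361] z 0.1323
```

jog_arm(targets=[{"dx": -9, "dy": -1, "dz": 0, "rx": 0, "ry": 0, "rz": 0, "gripper": 1}, {"dx": -18, "dy": -2, "dz": 0, "rx": 0, "ry": 0, "rz": 0, "gripper": 1}, {"dx": -27, "dy": -5, "dz": 0, "rx": 0, "ry": 0, "rz": 0, "gripper": 1}, {"dx": -35, "dy": -8, "dz": 0, "rx": 0, "ry": 0, "rz": 0, "gripper": 1}, {"dx": -43, "dy": -13, "dz": 0, "rx": 0, "ry": 0, "rz": 0, "gripper": 1}, {"dx": -51, "dy": -18, "dz": 0, "rx": 0, "ry": 0, "rz": 0, "gripper": 1}, {"dx": -58, "dy": -24, "dz": 0, "rx": 0, "ry": 0, "rz": 0, "gripper": 1}, {"dx": -62, "dy": -28, "dz": 0, "rx": 0, "ry": 0, "rz": 0, "gripper": 1}])

```text
t: 3.53
eef_pos: [0.5286, 0.0946, 0.1124]
ee_rot: [-3.141, 0.0, -2.344]
force: [-3.1, -0.1, 0.4]
width: 0.0006
gripper_force: 1.2
```

```bash
python3 to.py; python3 look.py
```

```text
t 3.53 pos [0.5286 0.0946 0.1124] rot [-3.141  0.    -2.344] F [-3.1 -0.1  0.4] w 0.001 q [ 0.54  0.27 -0.47  0.   -0.84 -1.32]
grip n 284 [0.5574 0.1022 0.1038] a [1.63, 1.71, 1.73]
bar n 12 a 1.521
half top n 1028 x [0.507  0.5353 0.6291] y [-0.1369 -0.0416] z 0.1323
```

```bash
python3 to.py 490,60,200,-2.343 453,-85,200,-3.161
```

```text
t 3.58 pos [0.5293 0.0946 0.1125] rot [-3.141  0.    -2.344] F [ 1.1 -2.  -0.2] w 0.0 q [ 0.54  0.27 -0.47  0.   -0.84 -1.32]
490,60,200,-2.343 -> d [ 52.2   3.9 -87.6] r [-0.001  0.    -0.001]
453,-85,200,-3.161 -> d [181.9 -70.8 -87.6] r [-0.     0.001  0.817]
```

jog_arm(targets=[{"dx": 20, "dy": 0, "dz": 0, "rx": 0, "ry": 0, "rz": 0, "gripper": 1}, {"dx": 45, "dy": 0, "dz": -20, "rx": 0, "ry": 0, "rz": 0, "gripper": 1}, {"dx": 52, "dy": 0, "dz": -60, "rx": 0, "ry": 0, "rz": 0, "gripper": 1}, {"dx": 60, "dy": -5, "dz": -88, "rx": 0, "ry": 0, "rz": 0.12, "gripper": 1}, {"dx": 90, "dy": -20, "dz": -88, "rx": 0, "ry": 0, "rz": 0.24, "gripper": 1}, {"dx": 120, "dy": -36, "dz": -88, "rx": 0, "ry": 0, "rz": 0.36, "gripper": 1}, {"dx": 150, "dy": -53, "dz": -88, "rx": 0, "ry": 0, "rz": 0.48, "gripper": 1}, {"dx": 182, "dy": -71, "dz": -88, "rx": 0, "ry": 0, "rz": 0.6, "gripper": 1}])

```text
t: 4.25
eef_pos: [0.4514, -0.0864, 0.2016]
ee_rot: [-3.141, 0.004, -2.949]
force: [0.8, -1.5, 0.8]
width: 0.0004
gripper_force: 0.0
```

```bash
python3 to.py 453,-85,113,-3.161; python3 look.py
```

```text
t 4.25 pos [ 0.4514 -0.0864  0.2016] rot [-3.141  0.004 -2.949] F [ 0.8 -1.5  0.8] w 0.0 q [ 0.24  0.04 -0.52  0.   -1.02 -1.62]
453,-85,113,-3.161 -> d [-1.5  1.1 88.6] r [0.    0.004 0.212]
grip n 311 [0.5578 0.1036 0.1109] a [1.64, 1.71, 1.74]
bar n 180 a 1.663
half top n 1243 x [0.5081 0.532  0.6289] y [-0.1362 -0.0362] z 0.1323
```

jog_arm(targets=[{"dx": 0, "dy": 1, "dz": 20, "rx": 0, "ry": 0, "rz": 0.1, "gripper": 1}, {"dx": 0, "dy": 1, "dz": 40, "rx": 0, "ry": 0, "rz": 0.21, "gripper": 1}, {"dx": 0, "dy": 1, "dz": 65, "rx": 0, "ry": 0, "rz": 0.21, "gripper": 1}, {"dx": 0, "dy": 1, "dz": 85, "rx": 0, "ry": 0, "rz": 0.21, "gripper": 1}, {"dx": 0, "dy": 1, "dz": 90, "rx": 0, "ry": 0, "rz": 0.21, "gripper": 1}, {"dx": 0, "dy": 1, "dz": 90, "rx": 0, "ry": 0, "rz": 0.21, "gripper": 1}, {"dx": 0, "dy": 1, "dz": 90, "rx": 0, "ry": 0, "rz": 0.21, "gripper": 1}, {"dx": 0, "dy": 1, "dz": 90, "rx": 0, "ry": 0, "rz": 0.21, "gripper": 1}])

```text
t: 4.97
eef_pos: [0.452, -0.0842, 0.1119]
ee_rot: [3.141, 0.002, 3.13]
force: [0.6, -0.5, 0.8]
width: 0.0004
gripper_force: 0.0
```

```bash
python3 to.py 552,-87,113,-3.161
```

```text
t 4.97 pos [ 0.452  -0.0842  0.1119] rot [3.141e+00 2.000e-03 3.130e+00] F [ 0.6 -0.5  0.8] w 0.0 q [ 0.25  0.15 -0.63  0.   -0.79 -1.83]
552,-87,113,-3.161 -> d [-100.1   -1.6   -0.9] r [0.    0.002 0.008]
```

jog_arm(targets=[{"dx": -8, "dy": 0, "dz": 0, "rx": 0, "ry": 0, "rz": 0, "gripper": 1}, {"dx": -14, "dy": 0, "dz": 0, "rx": 0, "ry": 0, "rz": 0, "gripper": 1}, {"dx": -18, "dy": 0, "dz": 0, "rx": 0, "ry": 0, "rz": 0, "gripper": 1}, {"dx": -21, "dy": 0, "dz": 0, "rx": 0, "ry": 0, "rz": 0, "gripper": 1}, {"dx": -24, "dy": 0, "dz": 0, "rx": 0, "ry": 0, "rz": 0, "gripper": 1}, {"dx": -27, "dy": 0, "dz": 0, "rx": 0, "ry": 0, "rz": 0, "gripper": 1}, {"dx": -31, "dy": 0, "dz": 0, "rx": 0, "ry": 0, "rz": 0, "gripper": 1}, {"dx": -35, "dy": 0, "dz": 0, "rx": 0, "ry": 0, "rz": 0, "gripper": 1}])

```text
t: 5.63
eef_pos: [0.485, -0.085, 0.1102]
ee_rot: [-3.141, -0.002, 3.129]
force: [-4.0, 0.7, 1.0]
width: 0.0005
gripper_force: 2.1
```

jog_arm(targets=[{"dx": -4, "dy": 0, "dz": 0, "rx": 0, "ry": 0, "rz": 0, "gripper": 1}, {"dx": -8, "dy": 0, "dz": 0, "rx": 0, "ry": 0, "rz": 0, "gripper": 1}, {"dx": -12, "dy": 0, "dz": 0, "rx": 0, "ry": 0, "rz": 0, "gripper": 1}, {"dx": -16, "dy": 0, "dz": 0, "rx": 0, "ry": 0, "rz": 0, "gripper": 1}, {"dx": -20, "dy": 0, "dz": 0, "rx": 0, "ry": 0, "rz": 0, "gripper": 1}, {"dx": -24, "dy": 0, "dz": 0, "rx": 0, "ry": 0, "rz": 0, "gripper": 1}, {"dx": -28, "dy": 0, "dz": 0, "rx": 0, "ry": 0, "rz": 0, "gripper": 1}, {"dx": -32, "dy": 0, "dz": 0, "rx": 0, "ry": 0, "rz": 0, "gripper": 1}])

```text
t: 6.3
eef_pos: [0.518, -0.0853, 0.1104]
ee_rot: [-3.142, -0.0, 3.129]
force: [-4.3, -2.4, -1.8]
width: 0.0004
gripper_force: 2.0
```

```bash
python3 to.py; python3 look.py
```

```text
t 6.3 pos [ 0.518  -0.0853  0.1104] rot [-3.142 -0.     3.129] F [-4.3 -2.4 -1.8] w 0.0 q [ 0.21  0.25 -0.5  -0.   -0.82 -1.79]
grip n 304 [0.558  0.1035 0.112 ] a [1.64, 1.71, 1.74]
bar n 195 a 1.676
half top n 1291 x [0.5532 0.5774 0.6289] y [-0.1373 -0.0355] z 0.1323
```

jog_arm(targets=[{"dx": -3, "dy": 0, "dz": 0, "rx": 0, "ry": 0, "rz": 0, "gripper": 1}, {"dx": -6, "dy": 0, "dz": 0, "rx": 0, "ry": 0, "rz": 0, "gripper": 1}, {"dx": -9, "dy": 0, "dz": 0, "rx": 0, "ry": 0, "rz": 0, "gripper": 1}, {"dx": -12, "dy": 0, "dz": 0, "rx": 0, "ry": 0, "rz": 0, "gripper": 1}, {"dx": -14, "dy": 0, "dz": 0, "rx": 0, "ry": 0, "rz": 0, "gripper": 1}, {"dx": -15, "dy": 0, "dz": 0, "rx": 0, "ry": 0, "rz": 0, "gripper": 1}, {"dx": -16, "dy": 0, "dz": 0, "rx": 0, "ry": 0, "rz": 0, "gripper": 1}, {"dx": -17, "dy": 0, "dz": 0, "rx": 0, "ry": 0, "rz": 0, "gripper": 1}])

```text
t: 7.02
eef_pos: [0.5349, -0.0854, 0.1106]
ee_rot: [3.142, 0.0, 3.129]
force: [-4.1, 0.3, 0.1]
width: 0.0008
gripper_force: 1.8
```

jog_arm(targets=[{"dx": 0, "dy": 0, "dz": 0, "rx": 0, "ry": 0, "rz": 0, "gripper": 1}, {"dx": -1, "dy": 0, "dz": 0, "rx": 0, "ry": 0, "rz": 0, "gripper": 1}, {"dx": -1, "dy": 0, "dz": 0, "rx": 0, "ry": 0, "rz": 0, "gripper": 1}, {"dx": -2, "dy": 0, "dz": 0, "rx": 0, "ry": 0, "rz": 0, "gripper": 1}, {"dx": -2, "dy": 0, "dz": 0, "rx": 0, "ry": 0, "rz": 0, "gripper": 1}, {"dx": -2, "dy": 0, "dz": 0, "rx": 0, "ry": 0, "rz": 0, "gripper": 1}, {"dx": -3, "dy": 0, "dz": 0, "rx": 0, "ry": 0, "rz": 0, "gripper": 1}, {"dx": -3, "dy": 0, "dz": 0, "rx": 0, "ry": 0, "rz": 0, "gripper": 1}])

```text
t: 7.68
eef_pos: [0.5379, -0.0854, 0.1106]
ee_rot: [3.142, 0.0, 3.129]
force: [-3.5, -0.3, -0.6]
width: 0.0003
gripper_force: 1.6
```

```bash
python3 to.py; python3 look.py
```

```text
t 7.68 pos [ 0.5379 -0.0854  0.1106] rot [3.142 0.    3.129] F [-3.5 -0.3 -0.6] w 0.0 q [ 0.2   0.28 -0.46  0.   -0.84 -1.79]
grip n 302 [0.5578 0.1034 0.1115] a [1.64, 1.71, 1.73]
bar n 195 a 1.668
half top n 1350 x [0.5732 0.5973 0.6287] y [-0.1377 -0.0357] z 0.1322
```

Not yet against the fixed half, so I keep creeping forward.

jog_arm(targets=[{"dx": -0.5, "dy": 0, "dz": 0, "rx": 0, "ry": 0, "rz": 0, "gripper": 1}, {"dx": -1, "dy": 0, "dz": 0, "rx": 0, "ry": 0, "rz": 0, "gripper": 1}, {"dx": -1.5, "dy": 0, "dz": 0, "rx": 0, "ry": 0, "rz": 0, "gripper": 1}, {"dx": -2, "dy": 0, "dz": 0, "rx": 0, "ry": 0, "rz": 0, "gripper": 1}, {"dx": -2, "dy": 0, "dz": 0, "rx": 0, "ry": 0, "rz": 0, "gripper": 1}, {"dx": -2, "dy": 0, "dz": 0, "rx": 0, "ry": 0, "rz": 0, "gripper": 1}, {"dx": -2, "dy": 0, "dz": 0, "rx": 0, "ry": 0, "rz": 0, "gripper": 1}, {"dx": -2, "dy": 0, "dz": 0, "rx": 0, "ry": 0, "rz": 0, "gripper": 1}])

```text
t: 8.4
eef_pos: [0.54, -0.0854, 0.1106]
ee_rot: [3.142, 0.0, 3.129]
force: [-2.4, 0.3, -0.7]
width: 0.0004
gripper_force: 1.2
```

jog_arm(targets=[{"dx": -0.5, "dy": 0, "dz": 0, "rx": 0, "ry": 0, "rz": 0, "gripper": 1}, {"dx": -1, "dy": 0, "dz": 0, "rx": 0, "ry": 0, "rz": 0, "gripper": 1}, {"dx": -1.5, "dy": 0, "dz": 0, "rx": 0, "ry": 0, "rz": 0, "gripper": 1}, {"dx": -2, "dy": 0, "dz": 0, "rx": 0, "ry": 0, "rz": 0, "gripper": 1}, {"dx": -2, "dy": 0, "dz": 0, "rx": 0, "ry": 0, "rz": 0, "gripper": 1}, {"dx": -2, "dy": 0, "dz": 0, "rx": 0, "ry": 0, "rz": 0, "gripper": 1}, {"dx": -2, "dy": 0, "dz": 0, "rx": 0, "ry": 0, "rz": 0, "gripper": 1}, {"dx": -2, "dy": 0, "dz": 0, "rx": 0, "ry": 0, "rz": 0, "gripper": 1}])

```text
t: 9.07
eef_pos: [0.5411, -0.0855, 0.1106]
ee_rot: [-3.142, -0.001, 3.129]
force: [-5.6, 0.9, 2.2]
width: 0.0004
gripper_force: 3.0
```

```bash
python3 to.py; python3 look.py; python3 - <<'E'
import numpy as np,cv2
f=np.load("pics/last.npz"); cv2.imwrite("pics/s2.png",cv2.resize(f["frame"][90:290,180:380,::-1],None,fx=3,fy=3))
E
```

```text
t 9.07 pos [ 0.5411 -0.0855  0.1106] rot [-3.142e+00 -1.000e-03  3.129e+00] F [-5.6  0.9  2.2] w 0.0 q [ 0.2   0.28 -0.45 -0.   -0.84 -1.78]
grip n 301 [0.5579 0.1036 0.1119] a [1.64, 1.71, 1.74]
bar n 191 a 1.665
half top n 1378 x [0.5766 0.6004 0.6289] y [-0.1375 -0.0357] z 0.1322
```

View pics/s2.png

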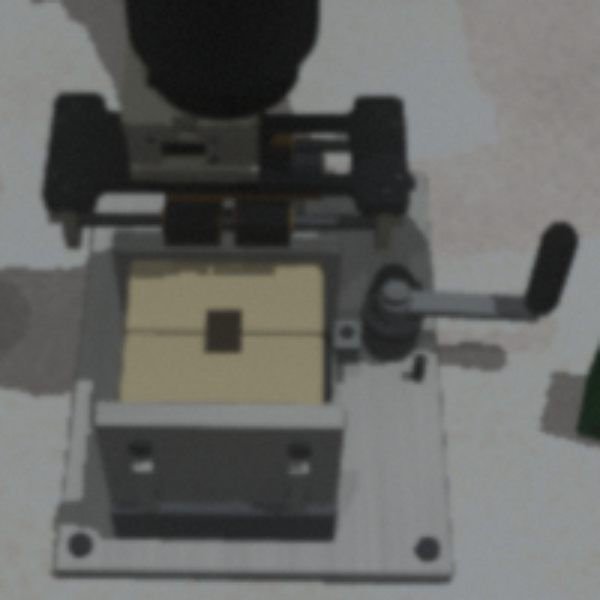

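The halves meet along one line at crop row 330, the lug at crop (347,333) is ahead of the cam, and the lever stands out at crop (550,270). I'm retracting, then going to the outer front side of the grip.

jog_arm(targets=[{"dx": 10, "dy": 0, "dz": 0, "rx": 0, "ry": 0, "rz": 0, "gripper": 1}, {"dx": 25, "dy": 0, "dz": -10, "rx": 0, "ry": 0, "rz": 0, "gripper": 1}, {"dx": 30, "dy": 0, "dz": -40, "rx": 0, "ry": 0, "rz": 0, "gripper": 1}, {"dx": 30, "dy": 0, "dz": -75, "rx": 0, "ry": 0, "rz": 0, "gripper": 1}, {"dx": 30, "dy": 5, "dz": -95, "rx": 0, "ry": 0, "rz": -0.1, "gripper": 1}, {"dx": 20, "dy": 30, "dz": -95, "rx": 0, "ry": 0, "rz": -0.2, "gripper": 1}, {"dx": 10, "dy": 60, "dz": -95, "rx": 0, "ry": 0, "rz": -0.32, "gripper": 1}, {"dx": 0, "dy": 95, "dz": -95, "rx": 0, "ry": 0, "rz": -0.44, "gripper": 1}])

```text
t: 9.78
eef_pos: [0.5438, 0.01, 0.207]
ee_rot: [-3.141, 0.004, -2.71]
force: [0.4, -0.2, -0.2]
width: 0.0005
gripper_force: 0.0
```

```bash
python3 to.py 578,131,203,-2.356; python3 look.py
```

```text
t 9.78 pos [0.5438 0.01   0.207 ] rot [-3.141  0.004 -2.71 ] F [ 0.4 -0.2 -0.2] w 0.001 q [ 0.38  0.17 -0.34  0.   -1.05 -1.52]
578,131,203,-2.356 -> d [-81.7  95.6   4.3] r [-0.001  0.004 -0.354]
grip n 307 [0.5578 0.1036 0.1123] a [1.64, 1.71, 1.74]
bar n 188 a 1.663
half top n 912 x [0.5778 0.6076 0.6289] y [-0.1383 -0.0358] z 0.1322
```

jog_arm(targets=[{"dx": -25, "dy": 30, "dz": 0, "rx": 0, "ry": 0, "rz": -0.12, "gripper": 1}, {"dx": -55, "dy": 60, "dz": 0, "rx": 0, "ry": 0, "rz": -0.24, "gripper": 1}, {"dx": -82, "dy": 96, "dz": 0, "rx": 0, "ry": 0, "rz": -0.35, "gripper": 1}, {"dx": -82, "dy": 96, "dz": 15, "rx": 0, "ry": 0, "rz": -0.35, "gripper": 1}, {"dx": -82, "dy": 96, "dz": 45, "rx": 0, "ry": 0, "rz": -0.35, "gripper": 1}, {"dx": -82, "dy": 96, "dz": 75, "rx": 0, "ry": 0, "rz": -0.35, "gripper": 1}, {"dx": -82, "dy": 96, "dz": 94, "rx": 0, "ry": 0, "rz": -0.35, "gripper": 1}, {"dx": -82, "dy": 96, "dz": 94, "rx": 0, "ry": 0, "rz": -0.35, "gripper": 1}])

```text
t: 10.5
eef_pos: [0.5755, 0.1301, 0.1075]
ee_rot: [3.14, -0.005, -2.364]
force: [-0.8, 0.0, -0.2]
width: 0.0005
gripper_force: 0.0
```

```bash
python3 to.py; python3 look.py
```

```text
t 10.5 pos [0.5755 0.1301 0.1075] rot [ 3.14  -0.005 -2.364] F [-0.8  0.  -0.2] w 0.0 q [ 0.55  0.35 -0.35 -0.   -0.87 -1.35]
grip n 0  a 
bar n 42 a 1.668
half top n 1621 x [0.5713 0.5974 0.6287] y [-0.1377 -0.0358] z 0.1322
```

jog_arm(targets=[{"dx": 8, "dy": 0, "dz": 0, "rx": 0, "ry": 0, "rz": 0, "gripper": 1}, {"dx": 14, "dy": 3, "dz": 0, "rx": 0, "ry": 0, "rz": 0, "gripper": 1}, {"dx": 21, "dy": 10, "dz": 0, "rx": 0, "ry": 0, "rz": 0, "gripper": 1}, {"dx": 29, "dy": 16, "dz": 0, "rx": 0, "ry": 0, "rz": 0, "gripper": 1}, {"dx": 36, "dy": 21, "dz": 0, "rx": 0, "ry": 0, "rz": 0, "gripper": 1}, {"dx": 44, "dy": 25, "dz": 0, "rx": 0, "ry": 0, "rz": 0, "gripper": 1}, {"dx": 52, "dy": 28, "dz": 0, "rx": 0, "ry": 0, "rz": 0, "gripper": 1}, {"dx": 61, "dy": 31, "dz": 0, "rx": 0, "ry": 0, "rz": 0, "gripper": 1}])

```text
t: 11.22
eef_pos: [0.5129, 0.1116, 0.1134]
ee_rot: [-3.141, 0.006, -2.363]
force: [1.1, 4.6, -0.2]
width: 0.0004
gripper_force: 1.9
```

```bash
python3 to.py; python3 look.py
```

```text
t 11.22 pos [0.5129 0.1116 0.1134] rot [-3.141  0.006 -2.363] F [ 1.1  4.6 -0.2] w 0.0 q [ 0.59  0.24 -0.5  -0.   -0.82 -1.38]
grip n 38 [0.5276 0.1135 0.1055] a [1.31, 1.38, 1.42]
bar n 13 a 1.158
half top n 1523 x [0.5718 0.5967 0.6288] y [-0.1372 -0.0359] z 0.1323
```

jog_arm(targets=[{"dx": 8, "dy": 1, "dz": 0, "rx": 0, "ry": 0, "rz": 0, "gripper": 1}, {"dx": 16, "dy": 2, "dz": 0, "rx": 0, "ry": 0, "rz": 0, "gripper": 1}, {"dx": 24, "dy": 2, "dz": 0, "rx": 0, "ry": 0, "rz": 0, "gripper": 1}, {"dx": 32, "dy": 2, "dz": 0, "rx": 0, "ry": 0, "rz": 0, "gripper": 1}, {"dx": 39, "dy": 1, "dz": 0, "rx": 0, "ry": 0, "rz": 0, "gripper": 1}, {"dx": 45, "dy": -1, "dz": 0, "rx": 0, "ry": 0, "rz": 0, "gripper": 1}, {"dx": 45, "dy": -1, "dz": 0, "rx": 0, "ry": 0, "rz": 0, "gripper": 1}, {"dx": 32, "dy": -1, "dz": 0, "rx": 0, "ry": 0, "rz": 0, "gripper": 1}])

```text
t: 11.93
eef_pos: [0.4883, 0.085, 0.1112]
ee_rot: [3.141, -0.003, -2.366]
force: [1.0, -0.5, -0.7]
width: -0.0
gripper_force: 0.0
```

```bash
python3 look.py; python3 to.py 458,100,112,-1.571 458,93,112,-1.571
```

```text
grip n 77 [0.502  0.0867 0.1043] a [0.98, 1.0, 1.04]
half top n 1524 x [0.5717 0.5964 0.6286] y [-0.1374 -0.0358] z 0.1323
t 11.98 pos [0.4918 0.0875 0.1116] rot [-3.141 -0.    -2.364] F [4.2 3.  0.9] w 0.001 q [ 0.57  0.21 -0.55  0.   -0.81 -1.36]
458,100,112,-1.571 -> d [15.3 32.6 -0.4] r [-0.    -0.001 -0.793]
458,93,112,-1.571 -> d [20.2 27.6 -0.4] r [-0.    -0.001 -0.793]
```

jog_arm(targets=[{"dx": -5, "dy": 10, "dz": 0, "rx": 0, "ry": 0, "rz": -0.1, "gripper": 1}, {"dx": -2, "dy": 20, "dz": 0, "rx": 0, "ry": 0, "rz": -0.2, "gripper": 1}, {"dx": 8, "dy": 30, "dz": 0, "rx": 0, "ry": 0, "rz": -0.32, "gripper": 1}, {"dx": 15, "dy": 32, "dz": 0, "rx": 0, "ry": 0, "rz": -0.44, "gripper": 1}, {"dx": 15, "dy": 32, "dz": 0, "rx": 0, "ry": 0, "rz": -0.56, "gripper": 1}, {"dx": 15, "dy": 32, "dz": 0, "rx": 0, "ry": 0, "rz": -0.68, "gripper": 1}, {"dx": 15, "dy": 32, "dz": 0, "rx": 0, "ry": 0, "rz": -0.79, "gripper": 1}, {"dx": 15, "dy": 32, "dz": 0, "rx": 0, "ry": 0, "rz": -0.79, "gripper": 1}])

```text
t: 12.65
eef_pos: [0.4574, 0.0993, 0.1112]
ee_rot: [3.141, -0.001, -1.569]
force: [0.4, -0.0, 0.7]
width: 0.0006
gripper_force: 0.0
```

```bash
python3 look.py; python3 to.py;  python3 - <<'E'
import numpy as np,cv2
from station import arm
f=np.load("pics/last.npz")["frame"]; g=arm.grab_frame("top")["frame"]
k=np.hstack([f[90:260,200:350],g[150:320,200:350]])[:,:,::-1]
cv2.imwrite("pics/s3.png",cv2.resize(k,None,fx=2.6,fy=2.6))
E
```

```text
grip n 322 [0.474  0.0592 0.1106] a [0.43, 0.53, 0.61]
bar n 46 a 0.43
half top n 1483 x [0.5723 0.5967 0.629 ] y [-0.1371 -0.0361] z 0.1323
t 12.7 pos [0.4573 0.0992 0.1112] rot [ 3.141e+00 -1.000e-03 -1.576e+00] F [-0.1  0.2  0.6] w 0.001 q [ 0.64  0.16 -0.62  0.   -0.79 -0.64]
```

View pics/s3.png

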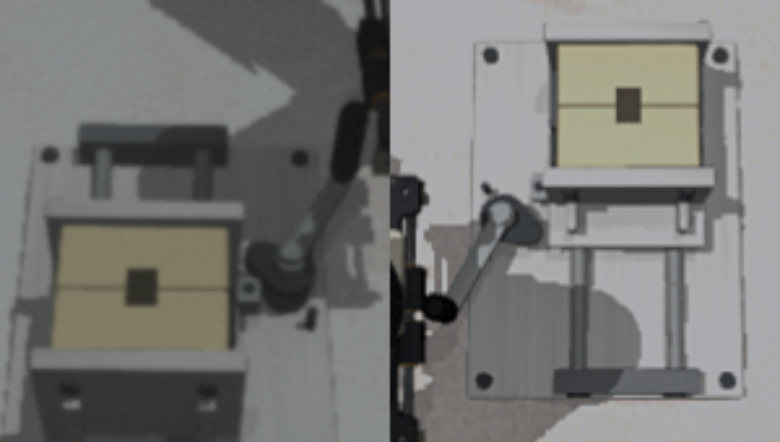

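The lever is about 0.45 rad out, with the grip at right-panel (440,307). The nose is swinging in behind the lug at (540,185), the halves are together, and the fingers stand on the outside of the grip.

jog_arm(targets=[{"dx": 8, "dy": 1, "dz": 0, "rx": 0, "ry": 0, "rz": 0, "gripper": 1}, {"dx": 15, "dy": 1, "dz": 0, "rx": 0, "ry": 0, "rz": 0, "gripper": 1}, {"dx": 20, "dy": 1, "dz": 0, "rx": 0, "ry": 0, "rz": 0, "gripper": 1}, {"dx": 25, "dy": 1, "dz": 0, "rx": 0, "ry": 0, "rz": 0, "gripper": 1}, {"dx": 30, "dy": 1, "dz": 0, "rx": 0, "ry": 0, "rz": 0, "gripper": 1}, {"dx": 35, "dy": 2, "dz": 0, "rx": 0, "ry": 0, "rz": 0, "gripper": 1}, {"dx": 40, "dy": 2, "dz": 0, "rx": 0, "ry": 0, "rz": 0, "gripper": 1}, {"dx": 44, "dy": 2, "dz": 0, "rx": 0, "ry": 0, "rz": 0, "gripper": 1}])

```text
t: 13.42
eef_pos: [0.455, 0.0546, 0.1116]
ee_rot: [-3.142, 0.0, -1.575]
force: [-0.5, 3.3, -0.1]
width: -0.0002
gripper_force: 1.2
```

jog_arm(targets=[{"dx": 1, "dy": 0, "dz": 0, "rx": 0, "ry": 0, "rz": 0, "gripper": 1}, {"dx": 2, "dy": 0, "dz": 0, "rx": 0, "ry": 0, "rz": 0, "gripper": 1}, {"dx": 3, "dy": 0, "dz": 0, "rx": 0, "ry": 0, "rz": 0, "gripper": 1}, {"dx": 4, "dy": 0, "dz": 0, "rx": 0, "ry": 0, "rz": 0, "gripper": 1}, {"dx": 5, "dy": 0, "dz": 0, "rx": 0, "ry": 0, "rz": 0, "gripper": 1}, {"dx": 6, "dy": 0, "dz": 0, "rx": 0, "ry": 0, "rz": 0, "gripper": 1}, {"dx": 7, "dy": 0, "dz": 0, "rx": 0, "ry": 0, "rz": 0, "gripper": 1}, {"dx": 8, "dy": 0, "dz": 0, "rx": 0, "ry": 0, "rz": 0, "gripper": 1}])

```text
t: 14.08
eef_pos: [0.4548, 0.0471, 0.1115]
ee_rot: [3.141, -0.0, -1.574]
force: [-2.9, 3.3, 0.7]
width: 0.0004
gripper_force: 1.8
```

```bash
python3 look.py; python3 to.py
```

```text
grip n 51 [0.4596 0.0181 0.0976] a [-0.01, 0.0, 0.02]
bar n 6 a 0.227
half top n 1460 x [0.5723 0.5961 0.629 ] y [-0.1369 -0.0363] z 0.1322
t 14.13 pos [0.4548 0.047  0.1115] rot [ 3.141 -0.    -1.574] F [-2.1  3.   0.5] w 0.0 q [ 0.54  0.14 -0.64 -0.   -0.79 -0.54]
```

jog_arm(targets=[{"dx": 1, "dy": 0, "dz": 0, "rx": 0, "ry": 0, "rz": 0, "gripper": 1}, {"dx": 2, "dy": 0, "dz": 0, "rx": 0, "ry": 0, "rz": 0, "gripper": 1}, {"dx": 3, "dy": 0, "dz": 0, "rx": 0, "ry": 0, "rz": 0, "gripper": 1}, {"dx": 4, "dy": 0, "dz": 0, "rx": 0, "ry": 0, "rz": 0, "gripper": 1}, {"dx": 5, "dy": 0, "dz": 0, "rx": 0, "ry": 0, "rz": 0, "gripper": 1}, {"dx": 6, "dy": 0, "dz": 0, "rx": 0, "ry": 0, "rz": 0, "gripper": 1}, {"dx": 6, "dy": 0, "dz": 0, "rx": 0, "ry": 0, "rz": 0, "gripper": 1}, {"dx": 6, "dy": 0, "dz": 0, "rx": 0, "ry": 0, "rz": 0, "gripper": 1}])

```text
t: 14.8
eef_pos: [0.4547, 0.0409, 0.1114]
ee_rot: [3.141, -0.0, -1.574]
force: [-1.9, 2.8, 0.0]
width: 0.0004
gripper_force: 1.3
```

jog_arm(targets=[{"dx": 1, "dy": 0, "dz": 0, "rx": 0, "ry": 0, "rz": 0, "gripper": 1}, {"dx": 2, "dy": 0, "dz": 0, "rx": 0, "ry": 0, "rz": 0, "gripper": 1}, {"dx": 3, "dy": 0, "dz": 0, "rx": 0, "ry": 0, "rz": 0, "gripper": 1}, {"dx": 3, "dy": 0, "dz": 0, "rx": 0, "ry": 0, "rz": 0, "gripper": 1}, {"dx": 3, "dy": 0, "dz": 0, "rx": 0, "ry": 0, "rz": 0, "gripper": 1}, {"dx": 3, "dy": 0, "dz": 0, "rx": 0, "ry": 0, "rz": 0, "gripper": 1}, {"dx": 3, "dy": 0, "dz": 0, "rx": 0, "ry": 0, "rz": 0, "gripper": 1}, {"dx": 3, "dy": 0, "dz": 0, "rx": 0, "ry": 0, "rz": 0, "gripper": 1}])

```text
t: 15.47
eef_pos: [0.4554, 0.0383, 0.1117]
ee_rot: [-3.141, 0.0, -1.574]
force: [0.2, 1.1, -0.9]
width: 0.0003
gripper_force: 0.4
```

```bash
python3 look.py; python3 to.py
```

```text
grip n 46 [0.4591 0.0086 0.0972] a [-0.12, -0.11, -0.1]
bar n 6 a 0.137
half top n 1465 x [0.5722 0.5962 0.6289] y [-0.1368 -0.0361] z 0.1323
t 15.52 pos [0.4554 0.0383 0.1117] rot [-3.141  0.    -1.574] F [-0.1  0.6 -0.6] w 0.001 q [ 0.52  0.14 -0.64  0.   -0.79 -0.52]
```

jog_arm(targets=[{"dx": 1, "dy": 0, "dz": 0, "rx": 0, "ry": 0, "rz": 0, "gripper": 1}, {"dx": 2, "dy": 0, "dz": 0, "rx": 0, "ry": 0, "rz": 0, "gripper": 1}, {"dx": 3, "dy": 0, "dz": 0, "rx": 0, "ry": 0, "rz": 0, "gripper": 1}, {"dx": 3, "dy": 0, "dz": 0, "rx": 0, "ry": 0, "rz": 0, "gripper": 1}, {"dx": 3, "dy": 0, "dz": 0, "rx": 0, "ry": 0, "rz": 0, "gripper": 1}, {"dx": 3, "dy": 0, "dz": 0, "rx": 0, "ry": 0, "rz": 0, "gripper": 1}, {"dx": 3, "dy": 0, "dz": 0, "rx": 0, "ry": 0, "rz": 0, "gripper": 1}, {"dx": 3, "dy": 0, "dz": 0, "rx": 0, "ry": 0, "rz": 0, "gripper": 1}])

```text
t: 16.18
eef_pos: [0.4551, 0.0352, 0.1116]
ee_rot: [-3.141, -0.0, -1.574]
force: [-1.3, 2.7, -0.4]
width: 0.0007
gripper_force: 0.8
```

jog_arm(targets=[{"dx": 1, "dy": 0, "dz": 0, "rx": 0, "ry": 0, "rz": 0, "gripper": 1}, {"dx": 2, "dy": 0, "dz": 0, "rx": 0, "ry": 0, "rz": 0, "gripper": 1}, {"dx": 2, "dy": 0, "dz": 0, "rx": 0, "ry": 0, "rz": 0, "gripper": 1}, {"dx": 2, "dy": 0, "dz": 0, "rx": 0, "ry": 0, "rz": 0, "gripper": 1}, {"dx": 2, "dy": 0, "dz": 0, "rx": 0, "ry": 0, "rz": 0, "gripper": 1}, {"dx": 2, "dy": 0, "dz": 0, "rx": 0, "ry": 0, "rz": 0, "gripper": 1}, {"dx": 2, "dy": 0, "dz": 0, "rx": 0, "ry": 0, "rz": 0, "gripper": 1}, {"dx": 2, "dy": 0, "dz": 0, "rx": 0, "ry": 0, "rz": 0, "gripper": 1}])

```text
t: 16.85
eef_pos: [0.455, 0.0332, 0.1116]
ee_rot: [3.142, -0.0, -1.574]
force: [-0.7, 0.7, 0.7]
width: 0.0005
gripper_force: 0.8
```

```bash
python3 look.py; python3 to.py
```

```text
grip n 33 [0.4579 0.0033 0.0968] a [-0.18, -0.17, -0.16]
bar n 12 a 0.121
half top n 1451 x [0.5727 0.5964 0.6289] y [-0.1369 -0.0361] z 0.1322
t 16.9 pos [0.455  0.0332 0.1115] rot [ 3.142 -0.    -1.574] F [-1.4  1.3  1. ] w 0.001 q [ 0.51  0.14 -0.64  0.   -0.79 -0.51]
```

jog_arm(targets=[{"dx": -10, "dy": 0, "dz": 0, "rx": 0, "ry": 0, "rz": 0, "gripper": 1}, {"dx": -30, "dy": 0, "dz": 0, "rx": 0, "ry": 0, "rz": 0, "gripper": 1}, {"dx": -60, "dy": 0, "dz": 0, "rx": 0, "ry": 0, "rz": 0, "gripper": 1}, {"dx": -90, "dy": 0, "dz": 0, "rx": 0, "ry": 0, "rz": 0, "gripper": 1}, {"dx": -120, "dy": 0, "dz": 0, "rx": 0, "ry": 0, "rz": 0, "gripper": 1}, {"dx": -120, "dy": 0, "dz": 0, "rx": 0, "ry": 0, "rz": 0, "gripper": 1}, {"dx": -120, "dy": 0, "dz": 0, "rx": 0, "ry": 0, "rz": 0, "gripper": 1}, {"dx": -120, "dy": 0, "dz": 0, "rx": 0, "ry": 0, "rz": 0, "gripper": 1}])

```text
t: 17.57
eef_pos: [0.455, 0.1534, 0.1113]
ee_rot: [3.141, -0.001, -1.573]
force: [0.2, -0.8, 0.6]
width: 0.0004
gripper_force: 0.0
```

```bash
python3 to.py; python3 look.py; python3 - <<'E'
import numpy as np,cv2
from station import arm
from h import *
f=np.load("pics/last.npz")["frame"]; T=arm.grab_frame("top"); g=T["frame"];W=cloud(T)
k=np.hstack([f[90:260,200:350],g[150:320,200:350]])[:,:,::-1]
cv2.imwrite("pics/s4.png",cv2.resize(k,None,fx=2.6,fy=2.6))
x,y,z=W[...,0],W[...,1],W[...,2]
m=(z>.125)&(z<.142)&(np.hypot(x-.455,y-.015)<.04); q=W[m]
print("top grip",m.sum(),q.min(0),q.max(0),np.median(q,0))
m=(z>.136)&(z<.15)&(x>.5)&(x<.6)&(y<-.02)&(y>-.16); q=W[m]; print("bp rear x",np.percentile(q[:,0],[1,5,50,95]))
E
```

```text
t 17.57 pos [0.455  0.1534 0.1113] rot [ 3.141e+00 -1.000e-03 -1.573e+00] F [ 0.2 -0.8  0.6] w 0.0 q [ 0.74  0.18 -0.59  0.   -0.8  -0.74]
grip n 304 [0.4628 0.0118 0.1072] a [-0.16, -0.08, 0.02]
bar n 121 a -0.064
half top n 1495 x [0.5719 0.5965 0.6287] y [-0.137  -0.0361] z 0.1323
top grip 101 [0.44428496 0.00151388 0.1255683 ] [0.4637823 0.0226215 0.1388645] [0.45369829 0.01095154 0.13441269]
bp rear x [0.54990384 0.55082452 0.55734683 0.56474565]
```

View pics/s4.png

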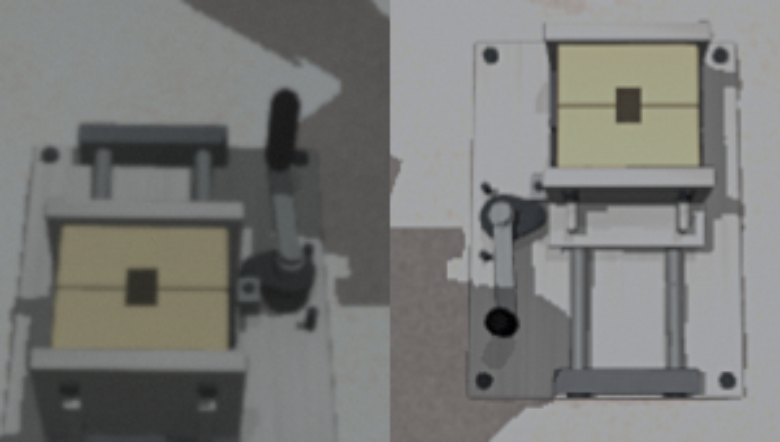

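The lever is in at about -0.07 rad, but I felt no rise in force, so the cam may not be tight yet. I'll go back and push until the force rises.

jog_arm(targets=[{"dx": 30, "dy": 0, "dz": 0, "rx": 0, "ry": 0, "rz": 0, "gripper": 1}, {"dx": 60, "dy": 0, "dz": 0, "rx": 0, "ry": 0, "rz": 0, "gripper": 1}, {"dx": 90, "dy": 0, "dz": 0, "rx": 0, "ry": 0, "rz": 0, "gripper": 1}, {"dx": 105, "dy": 0, "dz": 0, "rx": 0, "ry": 0, "rz": 0, "gripper": 1}, {"dx": 114, "dy": 0, "dz": 0, "rx": 0, "ry": 0, "rz": 0, "gripper": 1}, {"dx": 118, "dy": 0, "dz": 0, "rx": 0, "ry": 0, "rz": 0, "gripper": 1}, {"dx": 120, "dy": 0, "dz": 0, "rx": 0, "ry": 0, "rz": 0, "gripper": 1}, {"dx": 121, "dy": 0, "dz": 0, "rx": 0, "ry": 0, "rz": 0, "gripper": 1}])

```text
t: 18.33
eef_pos: [0.455, 0.0324, 0.1116]
ee_rot: [3.142, 0.0, -1.574]
force: [-2.9, 3.0, 0.8]
width: 0.0003
gripper_force: 1.6
```

jog_arm(targets=[{"dx": 0.5, "dy": 0, "dz": 0, "rx": 0, "ry": 0, "rz": 0, "gripper": 1}, {"dx": 1, "dy": 0, "dz": 0, "rx": 0, "ry": 0, "rz": 0, "gripper": 1}, {"dx": 1.5, "dy": 0, "dz": 0, "rx": 0, "ry": 0, "rz": 0, "gripper": 1}, {"dx": 2, "dy": 0, "dz": 0, "rx": 0, "ry": 0, "rz": 0, "gripper": 1}, {"dx": 2, "dy": 0, "dz": 0, "rx": 0, "ry": 0, "rz": 0, "gripper": 1}, {"dx": 2, "dy": 0, "dz": 0, "rx": 0, "ry": 0, "rz": 0, "gripper": 1}, {"dx": 2, "dy": 0, "dz": 0, "rx": 0, "ry": 0, "rz": 0, "gripper": 1}, {"dx": 2, "dy": 0, "dz": 0, "rx": 0, "ry": 0, "rz": 0, "gripper": 1}])

```text
t: 19.0
eef_pos: [0.455, 0.0304, 0.1115]
ee_rot: [3.141, 0.0, -1.574]
force: [-3.3, 4.1, 2.4]
width: 0.0006
gripper_force: 2.3
```

jog_arm(targets=[{"dx": 0.5, "dy": 0, "dz": 0, "rx": 0, "ry": 0, "rz": 0, "gripper": 1}, {"dx": 1, "dy": 0, "dz": 0, "rx": 0, "ry": 0, "rz": 0, "gripper": 1}, {"dx": 1.5, "dy": 0, "dz": 0, "rx": 0, "ry": 0, "rz": 0, "gripper": 1}, {"dx": 2, "dy": 0, "dz": 0, "rx": 0, "ry": 0, "rz": 0, "gripper": 1}, {"dx": 2, "dy": 0, "dz": 0, "rx": 0, "ry": 0, "rz": 0, "gripper": 1}, {"dx": 2, "dy": 0, "dz": 0, "rx": 0, "ry": 0, "rz": 0, "gripper": 1}, {"dx": 2, "dy": 0, "dz": 0, "rx": 0, "ry": 0, "rz": 0, "gripper": 1}, {"dx": 2, "dy": 0, "dz": 0, "rx": 0, "ry": 0, "rz": 0, "gripper": 1}])

```text
t: 19.67
eef_pos: [0.4549, 0.0289, 0.1115]
ee_rot: [-3.142, 0.001, -1.574]
force: [-5.7, 8.3, 2.3]
width: 0.0008
gripper_force: 4.6
```

jog_arm(targets=[{"dx": 0.5, "dy": 0, "dz": 0, "rx": 0, "ry": 0, "rz": 0, "gripper": 1}, {"dx": 1, "dy": 0, "dz": 0, "rx": 0, "ry": 0, "rz": 0, "gripper": 1}, {"dx": 1.5, "dy": 0, "dz": 0, "rx": 0, "ry": 0, "rz": 0, "gripper": 1}, {"dx": 1.5, "dy": 0, "dz": 0, "rx": 0, "ry": 0, "rz": 0, "gripper": 1}, {"dx": 1.5, "dy": 0, "dz": 0, "rx": 0, "ry": 0, "rz": 0, "gripper": 1}, {"dx": 1.5, "dy": 0, "dz": 0, "rx": 0, "ry": 0, "rz": 0, "gripper": 1}, {"dx": 1.5, "dy": 0, "dz": 0, "rx": 0, "ry": 0, "rz": 0, "gripper": 1}, {"dx": 1.5, "dy": 0, "dz": 0, "rx": 0, "ry": 0, "rz": 0, "gripper": 1}])

```text
t: 20.33
eef_pos: [0.4549, 0.028, 0.1115]
ee_rot: [-3.141, 0.002, -1.574]
force: [-6.9, 12.5, 2.5]
width: 0.0006
gripper_force: 6.7
```

Force now climbs steeply with almost no movement, so the cam is tight. I'm withdrawing sideways, then up, and checking.

jog_arm(targets=[{"dx": -10, "dy": 0, "dz": 0, "rx": 0, "ry": 0, "rz": 0, "gripper": 1}, {"dx": -30, "dy": 0, "dz": 0, "rx": 0, "ry": 0, "rz": 0, "gripper": 1}, {"dx": -60, "dy": 0, "dz": 0, "rx": 0, "ry": 0, "rz": 0, "gripper": 1}, {"dx": -90, "dy": 0, "dz": -20, "rx": 0, "ry": 0, "rz": 0, "gripper": 1}, {"dx": -120, "dy": 0, "dz": -50, "rx": 0, "ry": 0, "rz": 0, "gripper": 1}, {"dx": -130, "dy": 0, "dz": -80, "rx": 0, "ry": 0, "rz": 0, "gripper": 1}, {"dx": -130, "dy": 0, "dz": -90, "rx": 0, "ry": 0, "rz": 0, "gripper": 1}, {"dx": -130, "dy": 0, "dz": -90, "rx": 0, "ry": 0, "rz": 0, "gripper": 1}])

```text
t: 21.0
eef_pos: [0.4571, 0.1585, 0.2046]
ee_rot: [-3.136, 0.003, -1.572]
force: [0.6, 0.0, -0.4]
width: 0.0005
gripper_force: 0.0
```

```bash
python3 to.py; python3 look.py; python3 - <<'E'
import numpy as np,cv2
from station import arm
from h import *
f=np.load("pics/last.npz")["frame"]; T=arm.grab_frame("top"); g=T["frame"];W=cloud(T)
k=np.hstack([f[90:270,120:350],g[150:330,200:430]])[:,:,::-1]
cv2.imwrite("pics/s5.png",cv2.resize(k,None,fx=1.7,fy=1.7))
x,y,z=W[...,0],W[...,1],W[...,2]
m=(z>.125)&(z<.142)&(np.hypot(x-.455,y-.015)<.04); q=W[m]; print("top grip",np.median(q,0),q.min(0),q.max(0))
m=(z>.136)&(z<.15)&(x>.5)&(x<.6)&(y<-.02)&(y>-.16); q=W[m]; print("bp rear x",np.percentile(q[:,0],[1,5,50,95]))
E
```

```text
t 21.0 pos [0.4571 0.1585 0.2046] rot [-3.136e+00  3.000e-03 -1.572e+00] F [ 0.6  0.  -0.4] w 0.0 q [ 0.74  0.07 -0.47  0.   -1.02 -0.74]
grip n 306 [0.4628 0.0095 0.1081] a [-0.2, -0.11, -0.01]
bar n 110 a -0.102
half top n 1440 x [0.5727 0.5965 0.6289] y [-0.1368 -0.0362] z 0.1322
top grip [0.45365679 0.00853381 0.13434149] [ 0.44426027 -0.00075751  0.12537525] [0.46354645 0.01890572 0.13890419]
bp rear x [0.54971921 0.55050219 0.55727329 0.56447376]
```

View pics/s5.png

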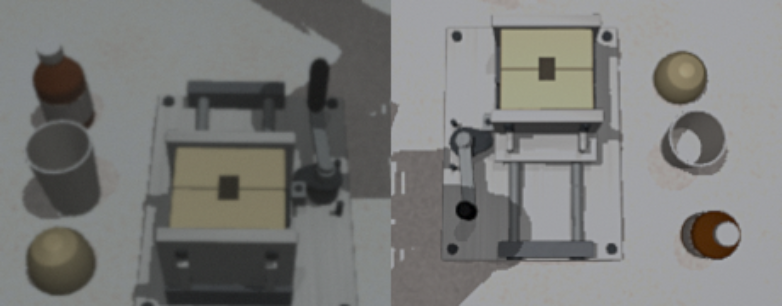

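The mould is closed, with the halves in contact at right-panel row 68. The lever is in at about -0.1 (grip at (466,211)), the bystanders haven't moved, and the arm is clear. Handing in.

```bash
python3 -c "
from station import arm
print(arm.job_done())"
```

```text
the job is handed in; nothing more can be done
None
```

I closed and locked the mould, then handed the job in at about 21 s; the halves are together, the cam is tight behind the lug at about -0.1 rad, and the loose half and bystanders looked undisturbed in the last pictures.

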